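# Hold the coating gauge on the marked spot of a lacquered bell

## Task

Check the lacquer on the large brass bell flare: lift the grey pen-shaped coating gauge out of the swivelling tool block, leaving the other tools standing in it, and set the gauge's sprung tip down inside the dark pencil ring on the flare, square to the sloping brass, pressing lightly so that the tip goes about half way in. Touch the flare with nothing but the tip and only at the ring, do not press hard, and leave the rest of the bench undisturbed. Finish while still holding the gauge there, steady, for the reading: do not put it down or let go.

Things in the scene. Friction and masses are not known exactly. Their poses are not given: they have to be found in the camera images.
- gauge: Pen-type coating gauge, grey, 60 to 130 g, standing tip down in a hole of the tool block. Origin: on its long axis, at the underside of its black collar (26 mm diameter, 8 mm thick), which rests on the block. +z along the pen, away from the tip. Below the collar a 14 mm nose reaches 26 mm down, then the 8 mm steel tip with a ball end, to 38 mm. It lifts straight up; 40 mm clears the hole.
- gauge_grip (a point): Where to grip the gauge: on its long axis, 65 mm above its origin (axes as the gauge's). The grip body is a rounded bar, 24 mm along x by 18 mm along y (best gripped across the 18 mm), from 8 to 105 mm above the origin; dark display on its -x face, thin clip on its +x face.
- tip_end (a point): The end of the gauge's ball tip, on its long axis: 38 mm below the gauge's origin when the tip is free, less as it is pushed in.
- gauge_tip (a joint): How far the sprung tip is pushed into the nose along the pen, m: 0 free, 0.008 fully in. The spring takes 1 N to start moving and 0.4 N per mm after that (about 2.6 N at half way, 4.2 N fully in).
- rack: Tool block: pale hardwood, 130 x 130 x 45 mm, turning freely and without limit about its upright centre line on a low bearing; a sideways push turns it. Origin: centre of its underside, 15 mm above the bench (its top is at 60 mm). Four upright holes, 17 mm wide, 42 mm deep, at x, y = +-44 mm in its frame, a tool in each. It stands left or right of the middle, the bell on the other side.
- bell: Large lacquered brass bell flare, mouth down, clamped on a fixed wooden stand of 196 mm diameter; it cannot move. Origin: centre of its mouth, 30 mm above the bench; +z its upright axis. Rim 183 mm diameter, narrowing in a curve to 40 mm at 130 mm above the rim; wooden washer and wing nut above, to 155 mm.
- spot: The spot to measure: centre of a dark pencil ring (22 mm diameter, line 2 mm) on the outside of the flare, on the side away from the robot or to either side, 68 mm from the bell's axis, 8.5 mm above its rim. Origin: on the brass. +z straight out of the brass: outward from the bell's axis and up, 29 degrees from vertical. +x: up the slope, towards the axis.
- scraper: Bystander in the tool block: scraper with a light wooden handle, 26 mm thick, 80 mm above the block. Origin at the top of the block, on its axis, z up.
- burnisher: Bystander in the tool block: burnisher with a pear-shaped wooden handle, 30 mm thick, 70 mm above the block. Origin at the top of the block, on its axis, z up.
- punch: Bystander in the tool block: dark steel punch, 19 mm thick, 60 mm above the block. Origin at the top of the block, on its axis, z up.
- mouthpiece: Bystander: brass mouthpiece standing on its 27 mm rim, 87 mm tall, near the middle of the bench. Origin: centre of its underside.
- small_flare: Bystander: smaller brass flare without a mark, loose, mouth down, 124 mm diameter, 100 mm tall, at the back of the bench. Origin: centre of its underside.
- mug: Bystander: white mug, 82 mm diameter, 95 mm tall, at the back of the bench. Origin: centre of its underside.
- mallet: Bystander: wooden mallet lying at the right front of the bench; handle 250 mm along x from x = -200 mm, head 115 mm long, 60 mm diameter at x = 65 mm. Origin: on the bench under the axis.

How it is judged (in metres and radians):
On the way:
1. the gauge is gripped and lifted clear of the tool block (contact force between the fingers and gauge above 1 N and height (world z) of tip_end above 0.075 m and contact force between gauge and rack below 0.05 N), for 0.1 s.
At the end, for the whole second after the job is handed in: Fingers hold the gauge still, clear of the block: tip on the brass within 6 mm of the ring's centre, pen within 9 degrees of square, tip pushed in 1.5 to 6.8 mm, 1 to 5 N on the flare; the three other tools stand in their holes, no bystander moved over 30 mm (contact force between the fingers and gauge above 1 N and distance between tip_end and spot below 0.006 m and angle between the z axis of gauge and the z axis of spot, either way round below 0.16 rad and angle between gauge's own z axis and vertical below 1 rad and value of joint gauge_tip between 0.0015 and 0.0068 m and contact force between gauge and bell between 1 and 5 N and linear speed of gauge below 0.01 m/s and contact force between gauge and rack below 0.05 N and angle between each of scraper, burnisher, punch's own z axis and vertical below 0.3 rad and distance between each of scraper, burnisher, punch and rack below 0.095 m and distance of each of mouthpiece, small_flare, mug, mallet from where it was at the start of the episode below 0.03 m); the arm keeps its last pose, push and grip.
It fails at once if the gauge pressed hard on the flare (over 12 N) (contact force between gauge and bell above 12 N).
It fails at once if the gauge touches the flare outside the ring (more than 13 mm from its centre) (contact force between gauge and bell above 0.3 N and distance between tip_end and spot above 0.013 m).
It fails at once if the robot itself touches the flare (contact force between any of the arm, the fingers and bell above 0.5 N).
It fails at once if another tool is pulled or knocked out of the block (angle between any of scraper, burnisher, punch's own z axis and vertical above 0.4 rad or height (world z) of any of scraper, burnisher, punch above 0.085 m).
It fails at once if a bystander on the bench is pushed away or knocked over (distance of any of mouthpiece, small_flare, mug, mallet from where it was at the start of the episode above 0.04 m or angle between any of mouthpiece, small_flare, mug, mallet's own z axis and vertical above 0.5 rad).
It also fails if it takes over 43 s, if anything falls off the work surface, if the arm or the gripper's body presses on something with over 40 N, if the wrist force passes 120 N, or if a joint passes its speed limit or range.

## Robot

A 7-joint arm with a two-finger parallel gripper is mounted at the origin on the work surface. World frame = base frame: x ahead of the robot, y to its left, z up, the work surface at z = 0. Lengths are in mm, angles in rad, forces in N, time in s.
With the tool pointing down it reaches from about 425 to 1025 mm from the base axis. Payload 3.6 kg.
Tool frame: the origin (TCP) lies between the finger pads; the fingertips stand 14 mm ahead of it and the grasp point (between the pads) lies 5 mm behind it (manip.tip_extent is the distance from the TCP to the fingertips, in mm); z points along the fingers, y is the line along which they close (so a half turn about z gives the same grasp; the last joint's range is limited). The gripper opens to 85 mm and grips with 20 to 120 N. Pads are 22 mm wide; open, the fingers measure 114 mm over their backs; the gripper's body (76 mm by 85 mm) begins 54 mm behind the grasp point. The pads swing forward as they close: fully open they stand 13 mm farther back than shut.
Start: joints at [-1.25, 0.591, 0.048, 1.609, -0.033, 0.943, -0.034], TCP at [291.512, 663.815, 245.302] pointing down, gripper open.
Joint ranges: [-2.69, 2.69], [-0.47, 2.24], [-1.27, 1.36], [0.19, 2.51], [-1.53, 4.68], [0.08, 2.07], [-3.09, 3.09]. Speed limits (rad/s): [2.57, 2.57, 3.14, 3.14, 3.14, 3.14, 3.14].

## Interface

Orientations are given as a unit quaternion [x, y, z, w].
In Python, from bench import readout, viewer, manip gives the robot as it stands. The module is installed in compiled form; this text tells all that it offers.
- The arm moves only by the tool step_arm, never from a script. Its argument "motion" is a list of rows, each a list of 3 entries, a list of its own where there are three numbers: the gripper command: -1 is fully open, 1 is shut, values between are in proportion, then the shift along the tool's x, y, z in m, then the turn, a rotation vector about the tool's x, y, z in rad. A call has 1 to 8 rows; each row is the pose to reach, as a shift and turn from the pose commanded when the call began, along the tool's axes at that moment; what a row does not reach only later rows make up. A row lasts 1/10 s, in which the tool goes at most 50 mm and 8.59 degrees, less where a joint would pass 70% of its speed; a pose out of reach is approached as far as the arm can. A call with a gripper value outside its range is refused whole. The fingers move at their own pace and stop on an object; "squeeze" is the grip in N (left out, the last holds). Time passes only in rows, so rows that repeat a pose let the fingers close. It gives the time, the measured TCP pose, the force, the opening and the grip force at its end, in the units of the state.
- readout.sense(): the state, without advancing time (a new reading comes with each control period).
- viewer.capture(name): name is "side" or "top"; returns a dict with "frame" (480x640x3 uint8, red, green, blue), "fx", "fy", "cx", "cy" (pixels), "rvec" (rotation vector, rad) and "tvec" (3), from world to camera coordinates, as OpenCV has them. Camera axes: x right, y down, z forward; pixel columns grow to the right and rows downward; lengths in mm; the calibration is good to about 2 mm. A picture is of the moment at which its call begins. There is no depth.
- manip.close_job(): hands the job in; it is judged then, once.
The state is a dict: "t": time; "q": joint angles; "joint_vel": joint speeds; "tau": joint torques, N m; "tcp_pos": TCP position; "tcp_rot": TCP orientation; "contact_force": force on the tool from outside, world axes, zero at the start; "wrist_torque": the same for the moment, N m; "gripper_width": finger opening in mm; "grip_force": force on a finger pad.
Only numpy, scipy, OpenCV 4.12 (cv2) and the standard library are available. Lean on these libraries where they do the work, as an engineer would, in place of code of your own. Each camera call takes 0.05 s, during which the arm holds its last target. There are 200 camera calls.

## Working session

There is one attempt and no reset: what is moved stays moved. The work goes in short steps, Python scripts to look and compute and a tool call to move; the robot and the scene stay as the last step left them, time stands still between calls to the robot, and variables do not carry over. Pictures are saved under pics/ and viewed, at most 10 in all, crops included, and the job is handed in when it is done.

Besides the shell and the picture viewer there is one more tool, called after "Request:" as name([rows], argument=value, ...), one row to a line, values as JSON. step_arm: Moves the arm, as the interface text tells. Its arguments: {"type":"object","properties":{"motion":{"type":"array"},"squeeze":{"type":"number"}},"required":["motion"]}

```bash
mkdir -p pics; cat > h.py <<'E'
import numpy as np, cv2
from scipy.spatial.transform import Rotation as R
from bench import readout, viewer, manip
def cap(n,save=None):
    c=viewer.capture(n)
    if save: cv2.imwrite(f'pics/{save}.png',cv2.cvtColor(c['frame'],cv2.COLOR_RGB2BGR))
    c['R']=R.from_rotvec(np.ravel(c['rvec'])).as_matrix(); c['t']=np.ravel(c['tvec']); c['o']=-c['R'].T@c['t']
    return c
def ray(c,u,v):
    d=c['R'].T@np.array([(u-c['cx'])/c['fx'],(v-c['cy'])/c['fy'],1]); return d/np.linalg.norm(d)
def onz(c,u,v,z):
    d=ray(c,u,v); return c['o']+d*(z-c['o'][2])/d[2]
def proj(c,p):
    q=c['R']@np.asarray(p,float)+c['t']; return np.array([c['fx']*q[0]/q[2]+c['cx'],c['fy']*q[1]/q[2]+c['cy']])
def tri(c1,p1,c2,p2):
    A=np.zeros((3,3));b=np.zeros(3)
    for c,p in((c1,p1),(c2,p2)):
        d=ray(c,*p);M=np.eye(3)-np.outer(d,d);A+=M;b+=M@c['o']
    return np.linalg.solve(A,b)
E
python3 - <<'E'
from h import *
for n in('top','side'):
    c=cap(n,n+'0'); print(n,c['o'],c['fx'],ray(c,320,240))
s=readout.sense();print(s['tcp_pos'],s['tcp_rot'],s['contact_force'],s['gripper_width'],s['t'],R.from_quat(s['tcp_rot']).as_matrix().round(3))
E
```

```text
top [ 382.19753758  -55.74616356 1508.08541385] 609.9493669845367 [ 0.09090586  0.0098209  -0.99581106]
side [ 34.83735647 655.2634198  600.9871905 ] 451.48401625599365 [ 0.50201121 -0.71806309 -0.48204786]
[291.22590934 663.1399313  244.25318353] [ 2.05379631e-01  9.78681844e-01 -1.01498047e-03 -1.60343080e-04] [0.4087453  0.07170703 0.03069515] 85.20603752624925 0.1 [[-0.916  0.402 -0.001]
 [ 0.402  0.916 -0.002]
 [-0.    -0.002 -1.   ]]
```

View pics/top0.png

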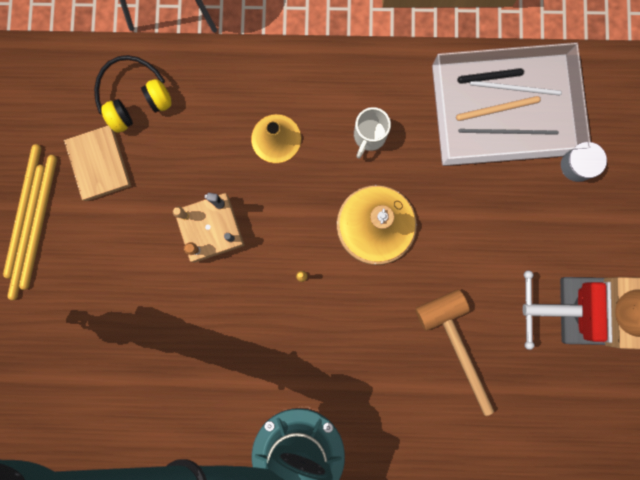

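View pics/side0.png

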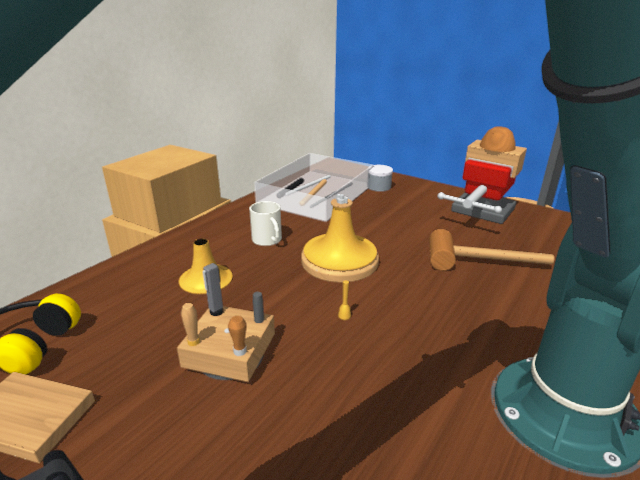

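The top view shows the block at about (208,227), with the tall gauge on its far corner at about (213,200). The bell is at (377,222) and its ring at (398,205), on the far right side. In the side view the gauge stands at (213,290), and the ring is hidden behind the bell.

```bash
python3 - <<'E'
from h import *
t=cap('top');s=cap('side')
def crop(c,x,y,w,h,k): return cv2.resize(c['frame'][y:y+h,x:x+w],None,fx=k,fy=k,interpolation=cv2.INTER_CUBIC)
im=np.zeros((600,800,3),np.uint8)
im[:300,:400]=crop(t,167,187,80,60,5)   # hmm 80x60
im[:300,400:]=crop(t,367,187,50,37,8)[:300,:400] if 0 else cv2.resize(t['frame'][180:270,320:440],(400,300),interpolation=cv2.INTER_CUBIC)
im[300:,:400]=crop(s,170,255,120,90,1) if 0 else cv2.resize(s['frame'][255:345,165:285],(400,300),interpolation=cv2.INTER_CUBIC)
im[300:,400:]=cv2.resize(t['frame'][190:220,380:420],(400,300),interpolation=cv2.INTER_CUBIC)
cv2.imwrite('pics/comp.png',im[:,:,::-1])
# wood rack mask top
hsv=cv2.cvtColor(t['frame'],cv2.COLOR_RGB2HSV)
print(hsv[227,200],hsv[222,350],hsv[240,215],hsv[215,190])
# bell mask
m=cv2.inRange(hsv,(18,110,90),(32,255,255)); n,l,st,ce=cv2.connectedComponentsWithStats(m)
for i in range(1,n):
    if st[i,4]>60: print(st[i],ce[i])
m=cv2.inRange(hsv,(9,50,140),(22,150,255)); n,l,st,ce=cv2.connectedComponentsWithStats(m)
for i in range(1,n):
    if st[i,4]>60: print('w',st[i],ce[i])
E
```

```text
[ 17 117 236] [ 23 157 250] [ 18 111 244] [ 15 124 136]
[145  79  27  32 547] [158.54844607  93.98354662]
[101 100  27  33 491] [112.15478615 117.24847251]
[ 251  115   50   48 1773] [275.80767061 139.0964467 ]
[   4  145   53  155 3684] [ 28.39576547 221.75407166]
[ 78 177  12  21  85] [ 83.91764706 188.85882353]
[ 338  187   77   75 4056] [375.82519724 224.55769231]
[203 202  12  21  79] [208.27848101 211.73417722]
[212 222  15  28  77] [219.         239.03896104]
[297 271  10  10  78] [301.26923077 275.82051282]
w [411  11  23  26  66] [416.25757576  21.3030303 ]
w [456  96  85  25 645] [497.78139535 107.9627907 ]
w [  63  125   65   75 3138] [ 95.26641173 161.97833015]
w [336 185  79  80 576] [360.98090278 228.90972222]
w [ 172  198   70   64 2516] [206.31995231 227.65540541]
w [370 205  25  24 369] [381.69647696 216.73441734]
w [ 607  277   33   72 1122] [622.42602496 312.04278075]
w [ 443  319   50   97 1030] [467.60582524 367.49417476]
```

View pics/comp.png

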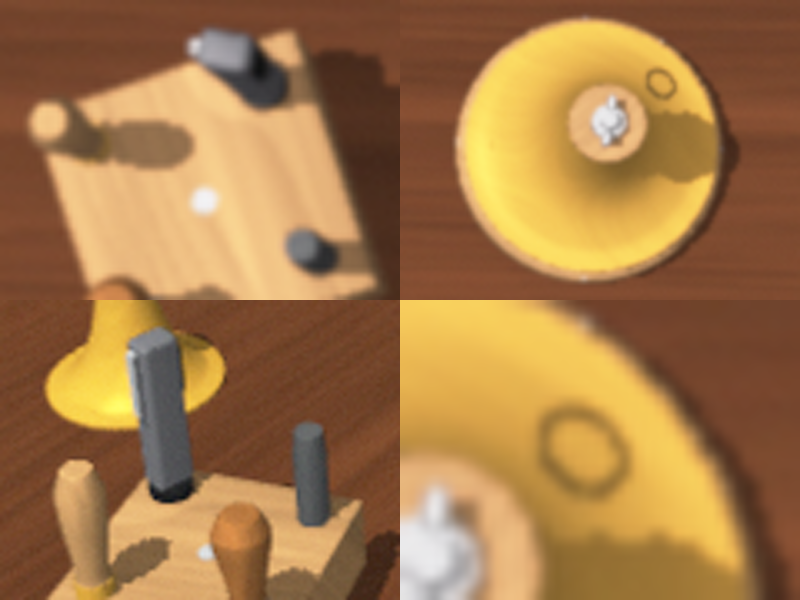

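The crops show the white centre dot on the block at about (207.8,227.2) and the collar at (219,205). The gauge's clip faces image left. The ring is at about (398.4,205.0) and the wing nut at (383,216.6).

```bash
python3 - <<'E'
from h import *
t=cap('top');s=cap('side')
# rack centre / corners
cen=onz(t,207.8,227.2,60); cor=onz(t,226,193.4,60); print('rack c',cen,'corner',cor,np.linalg.norm(cor-cen),'exp 91.9; hole',cen+(cor-cen)*44/65)
# rack mask rect
hsv=cv2.cvtColor(t['frame'],cv2.COLOR_RGB2HSV)
sp=lambda x,y:(165+x*.3,255+(y-300)*.3)
print('side centre dot',onz(s,*sp(205,551),60),'side corner',onz(s,*sp(363,503),60),onz(s,*sp(203,474),60))
print('gauge top tri',tri(t,(212.4,196.6),s,sp(153,340)),'collar side',onz(s,*sp(172,486),64),'collar top',onz(t,219.6,205,66))
print('gauge top corners side',*[onz(s,*sp(*p),165).round(1) for p in((130,345),(163,330),(178,340),(146,357))])
print('gauge top corners top',*[onz(t,167+a/5,187+b/5,165).round(1) for a,b in((205,38),(250,40),(240,70),(205,60))])
# bell
m=cv2.inRange(hsv,(9,50,140),(32,255,255)); n,l=cv2.connectedComponents(m); k=l[225,350]
c=max(cv2.findContours((l==k).astype(np.uint8),cv2.RETR_EXTERNAL,cv2.CHAIN_APPROX_NONE)[0],key=len)[:,0]
P=np.array([onz(t,u,v,28) for u,v in c])[:,:2]
h=cv2.convexHull(P.astype(np.float32))[:,0]
def fit(P):
    A=np.c_[2*P,np.ones(len(P))];x=np.linalg.lstsq(A,(P**2).sum(1),rcond=None)[0];return x[:2],np.sqrt(x[2]+x[:2]@x[:2])
c0,r=fit(P)
for _ in range(5):
    d=abs(np.linalg.norm(P-c0,axis=1)-r); c0,r=fit(P[d<4])
print('bell',c0,r,(d<4).mean())
# ring
g=t['frame'].astype(float)[:,:,0]; 
sub=cv2.resize(t['frame'][190:220,380:420],None,fx=8,fy=8,interpolation=cv2.INTER_CUBIC)
ring=onz(t,398.4,205,38.5); print('ring',ring,np.linalg.norm(ring[:2]-c0),'exp 68','nut',onz(t,382.7,216.8,180))
im=np.zeros((600,800,3),np.uint8)
im[:,:400]=cv2.resize(s['frame'][258:318,193:233],(400,600),interpolation=cv2.INTER_CUBIC)
im[:300,400:]=cv2.resize(t['frame'][190:214,200:232],(400,300),interpolation=cv2.INTER_CUBIC)
cv2.imwrite('pics/comp2.png',im[:,:,::-1])
E
```

```text
rack c [539.69249849 227.78983386  60.        ] corner [622.40974966 187.16402332  60.        ] 92.15530436652105 exp 91.9; hole [595.68571467 200.28928519  60.        ]
side centre dot [539.85983698 228.16080111  60.        ] side corner [496.78871334 145.87824414  60.        ] [590.49996029 179.85979728  60.        ]
gauge top tri [596.94965756 199.66690858 160.75332103] collar side [592.69874604 201.79762766  64.        ] collar top [593.03584316 200.46071854  66.        ]
gauge top corners side [596.6 214.3 165. ] [593.5 193.3 165. ] [579.4 195.7 165. ] [580.7 217.5 165. ]
gauge top corners top [601.5 209.7 165. ] [601.  189.5 165. ] [587.4 193.5 165. ] [591.6 209.3 165. ]
bell [ 559.23286779 -175.57938889] 96.35903811626004 1.0
ring [ 605.60798485 -229.93189011   38.5       ] 71.44820411749227 exp 68 nut [ 557.29044086 -179.00437528  180.        ]
```

View pics/comp2.png

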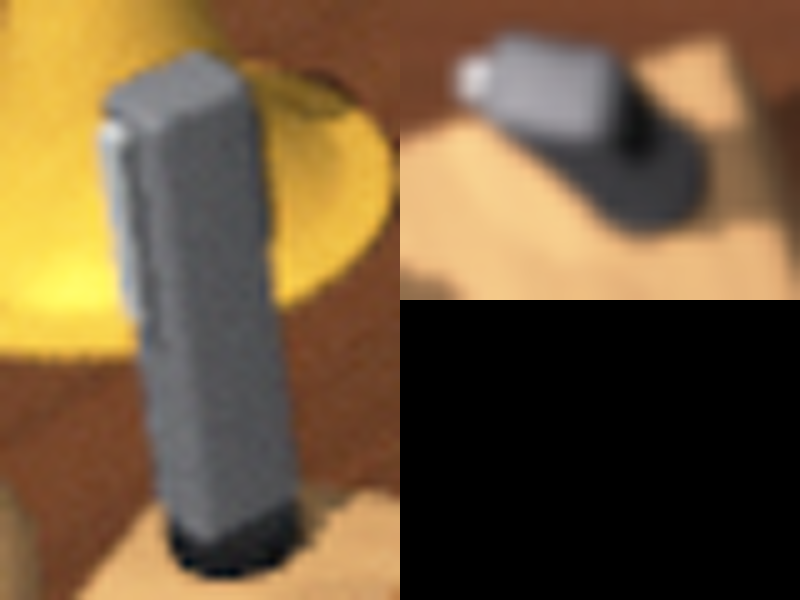

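Measurements agree. The gauge is at about (595, 200.5) with its clip pointing along +y (yaw about 84°), so the fingers should close along a line about -6° from world x. Next I work out the move to above it.

```bash
cat >> h.py <<'E'
def Rt(yaw,az=0,tilt=0):
    "tool pointing down with y axis at yaw deg, then tilted so its back leans to azimuth az by tilt deg"
    a=np.radians(yaw); y=np.array([np.cos(a),np.sin(a),0]); z=np.array([0,0,-1.]); M=np.c_[np.cross(y,z),y,z]
    b=np.radians(az); ax=np.cross([0,0,1],[np.cos(b),np.sin(b),0]); return R.from_rotvec(ax*np.radians(tilt)).as_matrix()@M
def rel(pos,M,p0=None,R0=None):
    s=readout.sense(); p0=s['tcp_pos'] if p0 is None else p0; R0=R.from_quat(s['tcp_rot']).as_matrix() if R0 is None else R0
    print('shift m',(R0.T@(np.array(pos)-p0)/1000).round(4),'rot',R.from_matrix(R0.T@M).as_rotvec().round(4))
def st():
    s=readout.sense(); print(s['t'],np.round(s['tcp_pos'],1),np.round(s['contact_force'],2),'w',round(s['gripper_width'],1),'g',round(s['grip_force'],1),'q',np.round(s['q'],2)); print(R.from_quat(s['tcp_rot']).as_matrix().round(3).tolist())
E
python3 - <<'E'
from h import *
s=cap('side')
P=[onz(s,*p,165)[:2] for p in((203.5,268.5),(212.5,263.5),(217.5,267),(208,270.8))]
for a,b in((0,1),(3,2),(0,3),(1,2)):
    d=P[a]-P[b];print(np.degrees(np.arctan2(d[1],d[0])),np.linalg.norm(d))
rel([595,200.5,250],Rt(-6))
E
```

```text
88.86125436369977 21.2619334292377
76.863302082916 19.24719560415431
-2.60974713405079 12.275332677845755
-10.73208213847476 16.503120531681994
shift m [-0.4641 -0.3021 -0.0048] rot [-4.0000e-04  3.0000e-04  1.2618e+00]
```

Request:
step_arm([
  [-1,[-0.464,-0.302,-0.005],[0,0,1.262]],
  [-1,[-0.464,-0.302,-0.005],[0,0,1.262]],
  [-1,[-0.464,-0.302,-0.005],[0,0,1.262]],
  [-1,[-0.464,-0.302,-0.005],[0,0,1.262]],
  [-1,[-0.464,-0.302,-0.005],[0,0,1.262]],
  [-1,[-0.464,-0.302,-0.005],[0,0,1.262]],
  [-1,[-0.464,-0.302,-0.005],[0,0,1.262]],
  [-1,[-0.464,-0.302,-0.005],[0,0,1.262]],
])

```text
t: 1.15
tcp_pos: [511.6, 327.7, 249.3]
tcp_rot: [0.724, 0.69, 0.0, -0.0]
contact_force: [1.2, 0.7, 0.3]
gripper_width: 85.8
grip_force: 0.0
```

```bash
python3 - <<'E'
from h import *
st();rel([595,200.5,250],Rt(-6))
E
```

```text
1.15 [511.6 327.7 249.3] [1.2  0.69 0.27] w 85.8 g 0.0 q [-0.93  0.46  0.39  1.89 -0.23  0.83 -0.46]
[[0.049, 0.999, 0.001], [0.999, -0.049, 0.001], [0.001, 0.001, -1.0]]
shift m [-0.123   0.0895 -0.0007] rot [ 0.0005 -0.0008  0.056 ]
```

Request:
step_arm([
  [-1,[-0.123,0.0895,0],[0,0,0.056]],
  [-1,[-0.123,0.0895,0],[0,0,0.056]],
  [-1,[-0.123,0.0895,0],[0,0,0.056]],
  [-1,[-0.123,0.0895,0],[0,0,0.056]],
  [-1,[-0.123,0.0895,0],[0,0,0.056]],
  [-1,[-0.123,0.0895,0],[0,0,0.056]],
])

```text
t: 1.75
tcp_pos: [594.2, 203.9, 248.7]
tcp_rot: [0.741, 0.672, -0.0, -0.001]
contact_force: [-0.4, -0.0, -0.0]
gripper_width: 85.4
grip_force: 0.0
```

```bash
python3 - <<'E'
from h import *
st();rel([595,200.5,120],Rt(-6))
t=cap('top');s=cap('side')
# refined bell: brass rim only (z=30) and ring
hsv=cv2.cvtColor(t['frame'],cv2.COLOR_RGB2HSV)
g=t['frame'][190:220,380:420].astype(np.float32); g=cv2.resize(g,None,fx=8,fy=8,interpolation=cv2.INTER_CUBIC)
V=g[:,:,0]; bl=cv2.GaussianBlur(V,(0,0),30)
m=((bl-V)>20).astype(np.uint8); n,l,stt,ce=cv2.connectedComponentsWithStats(m)
for i in range(1,n):
    if stt[i,4]>100: print('ring?',(stt[i,:2]+stt[i,2:4]/2)/8+[380-.44,190-.44],stt[i,2:5])
im=np.zeros((600,800,3),np.uint8)
im[:300,:400]=cv2.resize(t['frame'][180:240,180:260],(400,300),interpolation=cv2.INTER_CUBIC)
im[:300,400:]=cv2.resize(s['frame'][200:320,150:310],(400,300),interpolation=cv2.INTER_CUBIC)
im[300:,400:640]=cv2.cvtColor(m*255,cv2.COLOR_GRAY2RGB)[:,:240].repeat(1,0)[:240].shape and 0
im[300:540,:320]=cv2.cvtColor(m*255,cv2.COLOR_GRAY2RGB)
im[300:,400:]=cv2.resize(t['frame'][180:270,320:440],(400,300),interpolation=cv2.INTER_CUBIC)
cv2.imwrite('pics/comp3.png',im[:,:,::-1])
E
```

```text
1.75 [594.2 203.9 248.7] [-0.42 -0.02 -0.04] w 85.4 g 0.0 q [-0.69  0.49  0.41  1.85 -0.25  0.86 -0.25]
[[0.097, 0.995, -0.001], [0.995, -0.097, 0.001], [0.001, -0.001, -1.0]]
shift m [-0.0035  0.0013  0.1287] rot [-0.001  -0.0009  0.0073]
ring? [406.31 204.56] [ 196  240 7449]
ring? [397.935 204.81 ] [  74   76 2298]
ring? [380.9975 204.2475] [ 23  13 156]
ring? [385.6225 211.4975] [ 27  31 602]
ring? [400.81 215.06] [ 124   72 2632]
ring? [384.435 217.185] [ 38  38 558]
ring? [387.185  218.4975] [ 14  17 156]
```

View pics/comp3.png

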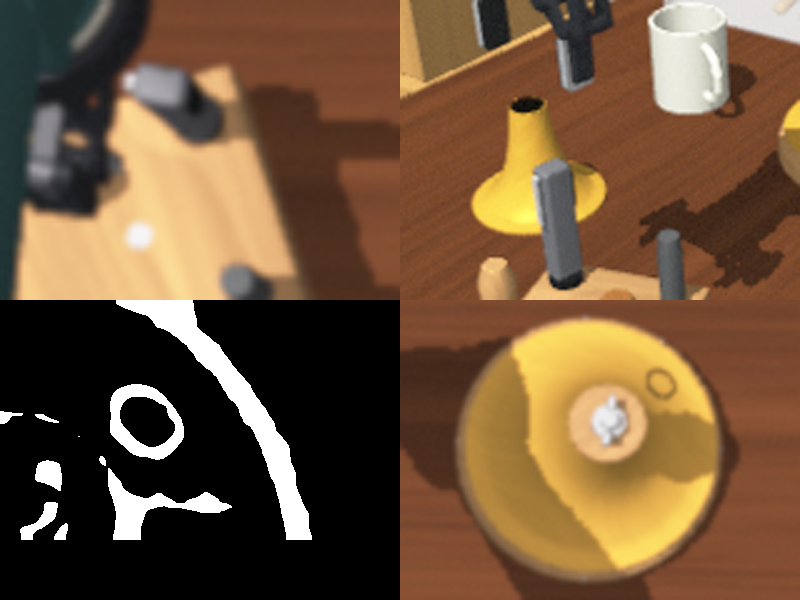

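The gauge is still standing in the block, undisturbed, with the open fingers above it at about side (203,214). The ring mask puts the ring's centre at (398,204.9). I check the projected TCP before descending.

```bash
python3 - <<'E'
from h import *
s=cap('side');t=cap('top');p=readout.sense()['tcp_pos']
for dx in(-43,0,43): print(proj(s,p+[dx,0,-10]),proj(t,p+[dx,0,-10]))
ring=onz(t,398.1,204.9,38.5); print(ring)
rel([595,200.5,120],Rt(-6))
E
```

```text
[221.89481863 237.33840472] [202.82294663 212.5876242 ]
[204.2615527  230.38813901] [203.65408396 192.40512835]
[187.58134852 223.81352876] [204.47952266 172.36101233]
[ 605.83915647 -229.20224301   38.5       ]
shift m [-0.004   0.0015  0.1288] rot [-0.0007 -0.0005  0.009 ]
```

Request:
step_arm([
  [-1,[-0.004,0.0015,0.03],[0,0,0]],
  [-1,[-0.004,0.0015,0.06],[0,0,0]],
  [-1,[-0.004,0.0015,0.09],[0,0,0]],
  [-1,[-0.004,0.0015,0.12],[0,0,0]],
  [-1,[-0.004,0.0015,0.129],[0,0,0]],
  [-1,[-0.004,0.0015,0.129],[0,0,0]],
])

```text
t: 2.55
tcp_pos: [594.8, 199.0, 118.7]
tcp_rot: [0.741, 0.672, -0.001, -0.001]
contact_force: [0.5, -0.1, 0.6]
gripper_width: 85.7
grip_force: 0.0
```

```bash
python3 - <<'E'
from h import *
st();s=cap('side');t=cap('top')
im=np.zeros((600,800,3),np.uint8)
im[:300,:400]=cv2.resize(t['frame'][180:240,180:260],(400,300),interpolation=cv2.INTER_CUBIC)
im[:,400:]=cv2.resize(s['frame'][220:340,170:250],(400,600),interpolation=cv2.INTER_CUBIC)
cv2.imwrite('pics/comp4.png',im[:,:,::-1])
E
```

```text
2.55 [594.8 199.  118.7] [ 0.48 -0.06  0.59] w 85.7 g 0.0 q [-0.62  0.65  0.33  1.93 -0.35  0.61 -0.17]
[[0.098, 0.995, -0.003], [0.995, -0.098, -0.001], [-0.001, -0.003, -1.0]]
```

View pics/comp4.png

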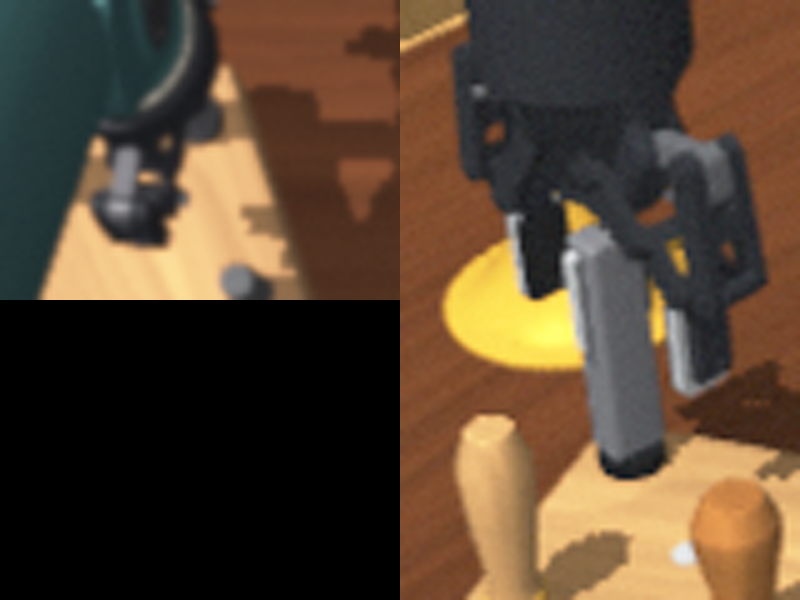

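The gauge stands between the open pads, so I close on it.

Request:
step_arm([
  [0,[0,0,0],[0,0,0]],
  [0.3,[0,0,0],[0,0,0]],
  [0.6,[0,0,0],[0,0,0]],
  [1,[0,0,0],[0,0,0]],
  [1,[0,0,0],[0,0,0]],
  [1,[0,0,0],[0,0,0]],
  [1,[0,0,0],[0,0,0]],
  [1,[0,0,0],[0,0,0]],
], squeeze=45)

```text
t: 3.45
tcp_pos: [596.2, 198.5, 120.3]
tcp_rot: [0.741, 0.671, 0.0, -0.0]
contact_force: [-0.5, -0.1, 4.6]
gripper_width: 17.8
grip_force: 45.4
```

Request:
step_arm([
  [1,[0,0,-0.008],[0,0,0]],
  [1,[0,0,-0.016],[0,0,0]],
  [1,[0,0,-0.026],[0,0,0]],
  [1,[0,0,-0.04],[0,0,0]],
  [1,[0,0,-0.06],[0,0,0]],
  [1,[0,0,-0.09],[0,0,0]],
  [1,[0,0,-0.13],[0,0,0]],
  [1,[0,0,-0.17],[0,0,0]],
])

```text
t: 4.25
tcp_pos: [595.5, 198.1, 292.0]
tcp_rot: [0.741, 0.671, -0.0, 0.0]
contact_force: [1.5, 0.8, -1.5]
gripper_width: 17.4
grip_force: 44.8
```

```bash
python3 - <<'E'
from h import *
st();s=cap('side');t=cap('top')
im=np.zeros((600,800,3),np.uint8)
im[:,:400]=cv2.resize(t['frame'][150:270,160:240],(400,600),interpolation=cv2.INTER_CUBIC)
im[:,400:]=cv2.resize(s['frame'][160:340,160:280],(400,600),interpolation=cv2.INTER_CUBIC)
cv2.imwrite('pics/comp5.png',im[:,:,::-1])
E
```

```text
4.25 [595.5 198.1 292. ] [ 1.49  0.79 -1.47] w 17.4 g 44.8 q [-0.7   0.45  0.44  1.81 -0.23  0.94 -0.27]
[[0.099, 0.995, -0.0], [0.995, -0.099, -0.0], [-0.0, -0.0, -1.0]]
```

View pics/comp5.png

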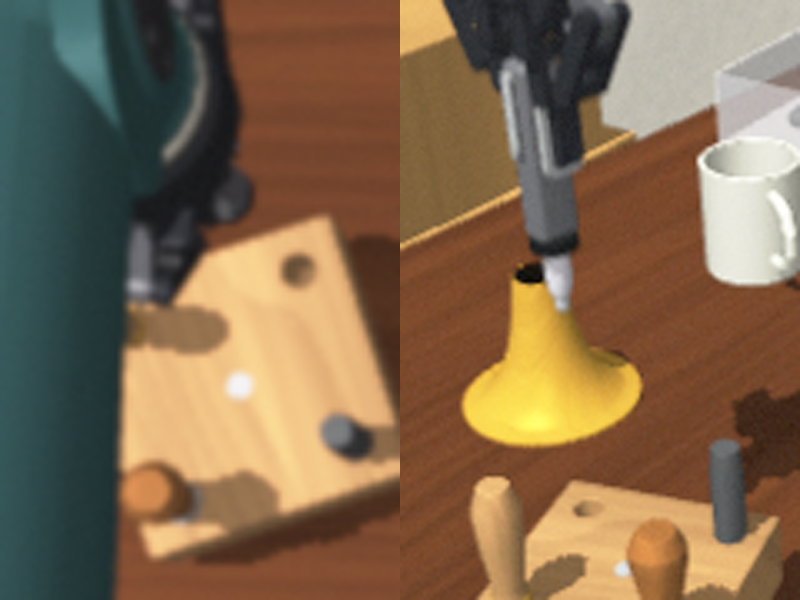

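The gauge is clear of the block, and the other tools are still standing. The tip is at side px (208.9,251.5), and the empty hole is at top px (219.4,203.6). Next I compute the approach pose.

```bash
python3 - <<'E'
from h import *
s=cap('side');t=cap('top')
print('hole top',onz(t,219.4,203.6,60),'hole side',onz(s,160+188*.3,160+208*.3+90,60))
p=readout.sense()['tcp_pos']
for d in(0,2,4): print(d,proj(s,p+[0,d,-98]))
print('collar pred',proj(s,p+[0,0,-56]),'seen',160+152*.3,160+242*.3)
c=np.array([558.7,-176.5]); spot=np.array([605.8,-229.2,38.5]); v=spot[:2]-c; az=np.degrees(np.arctan2(v[1],v[0])); print('az',az,np.linalg.norm(v))
n=np.r_[np.sin(np.radians(29))*v/np.linalg.norm(v),np.cos(np.radians(29))]
M=Rt(-6,az,29); print(M[:,2],n)
# tip = TCP + 98 along tool z (free tip) ; offset dx along tool x
for h in (120,40): print(h, spot+n*(98+h))
rel([640,-60,292],Rt(-6))
E
```

```text
hole top [597.30075723 202.13766342  60.        ] hole side [593.49756918 202.12903682  60.        ]
0 [208.8788061 251.0165342]
2 [208.03669653 251.47420966]
4 [207.19159948 251.93350876]
collar pred [206.13888367 230.18311352] seen 205.6 232.6
az -48.211625776707535 70.68026598704895
[-0.32306801  0.3614795  -0.87461971] [ 0.32306801 -0.3614795   0.87461971]
120 [ 676.2288269  -308.00253032  229.16709616]
40 [ 650.38338584 -279.08417057  159.19751959]
shift m [-0.2529  0.069  -0.0004] rot [ 0.0026 -0.0018  0.0056]
```

Request:
step_arm([
  [1,[-0.04,0.02,-0.005],[0,0,0]],
  [1,[-0.085,0.04,-0.01],[0,0,0]],
  [1,[-0.13,0.06,-0.01],[0,0,0]],
  [1,[-0.175,0.08,-0.01],[0,0,0]],
  [1,[-0.22,0.1,-0.01],[0,0,0]],
  [1,[-0.265,0.11,-0.01],[0,0,0]],
  [1,[-0.31,0.115,-0.01],[0,0,0]],
  [1,[-0.34,0.115,-0.01],[0,0,0]],
])

```text
t: 5.25
tcp_pos: [675.1, -155.9, 298.0]
tcp_rot: [0.743, 0.67, -0.002, -0.0]
contact_force: [-0.9, -0.0, -1.3]
gripper_width: 17.6
grip_force: 44.8
```

```bash
python3 - <<'E'
from h import *
st();rel([676.2,-308,229],Rt(-6,-48.2,29))
E
```

```text
5.25 [ 675.1 -155.9  298. ] [-0.91 -0.04 -1.3 ] w 17.6 g 44.8 q [-0.14  0.54  0.46  1.65 -0.27  1.02  0.3 ]
[[0.103, 0.995, -0.004], [0.995, -0.103, -0.002], [-0.002, -0.003, -1.0]]
shift m [-0.151   0.017   0.0693] rot [0.3713 0.3426 0.0005]
```

Request:
step_arm([
  [1,[-0.038,0.004,0.01],[0.08,0.074,0]],
  [1,[-0.08,0.009,0.025],[0.16,0.147,0]],
  [1,[-0.12,0.013,0.045],[0.25,0.23,0]],
  [1,[-0.151,0.017,0.06],[0.33,0.305,0]],
  [1,[-0.151,0.017,0.069],[0.371,0.343,0]],
  [1,[-0.151,0.017,0.069],[0.371,0.343,0]],
])

```text
t: 5.85
tcp_pos: [676.2, -305.6, 224.5]
tcp_rot: [0.719, 0.647, 0.001, -0.254]
contact_force: [-0.5, 0.7, -1.1]
gripper_width: 17.5
grip_force: 44.8
```

```bash
python3 - <<'E'
from h import *
st();rel([676.2-70*.323,-308+70*.3615,229.2-70*.8746],Rt(-6,-48.2,29))
E
```

```text
5.85 [ 676.2 -305.6  224.5] [-0.53  0.73 -1.05] w 17.5 g 44.8 q [ 0.27  0.88  0.35  1.24 -0.4   1.58  0.56]
[[0.162, 0.931, -0.327], [0.93, -0.034, 0.366], [0.33, -0.364, -0.871]]
shift m [-0.001  -0.0013  0.065 ] rot [-0.0052 -0.0047 -0.0002]
```

Request:
step_arm([
  [1,[-0.001,-0.001,0.03],[-0.005,-0.005,0]],
  [1,[-0.001,-0.001,0.06],[-0.005,-0.005,0]],
  [1,[-0.001,-0.001,0.085],[-0.005,-0.005,0]],
  [1,[-0.001,-0.001,0.085],[-0.005,-0.005,0]],
  [1,[-0.001,-0.001,0.085],[-0.005,-0.005,0]],
])

```text
t: 6.35
tcp_pos: [651.0, -271.6, 157.4]
tcp_rot: [0.718, 0.651, 0.003, -0.246]
contact_force: [0.4, 0.1, -0.6]
gripper_width: 17.3
grip_force: 44.7
```

```bash
python3 - <<'E'
from h import *
st();s=cap('side');t=cap('top')
im=np.zeros((600,800,3),np.uint8)
im[:,:400]=cv2.resize(t['frame'][185:233,384:416],(400,600),interpolation=cv2.INTER_CUBIC)
im[:,400:]=cv2.resize(s['frame'][170:290,310:390],(400,600),interpolation=cv2.INTER_CUBIC)
cv2.imwrite('pics/comp6.png',im[:,:,::-1])
x=readout.sense();M=R.from_quat(x['tcp_rot']).as_matrix();p=x['tcp_pos']+98*M[:,2]
print('tip pred',p,proj(t,p),proj(s,p),'ring',proj(t,[605.8,-229.2,38.5]))
E
```

```text
6.35 [ 651.  -271.6  157.4] [ 0.4   0.06 -0.64] w 17.3 g 44.7 q [ 0.23  0.88  0.34  1.4  -0.42  1.41  0.6 ]
[[0.151, 0.936, -0.317], [0.934, -0.03, 0.357], [0.325, -0.35, -0.879]]
tip pred [ 620.99579425 -238.94385843   72.27445841] [403.95061356 196.56184564] [332.26053247 220.39104844] ring [398.09894938 204.91593109]
```

View pics/comp6.png

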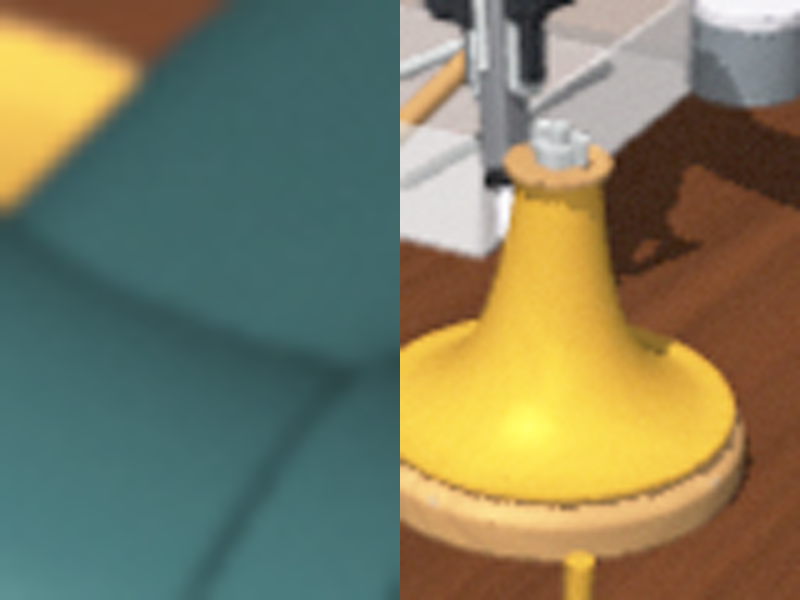

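From the top the forearm hides the ring and tip. In the side view the nose is at about (331,212), just behind the bell's neck. I'll back out and measure the tip's offset in the grip where the side camera sees it freely, by turning the tool about its own axis.

Request:
step_arm([
  [1,[0,0,-0.03],[0,0,0]],
  [1,[0,0,-0.07],[0,0,0]],
  [1,[0,0,-0.11],[0,0,0]],
  [1,[0,0,-0.13],[0,0,0]],
])

```text
t: 6.85
tcp_pos: [693.8, -323.0, 276.7]
tcp_rot: [0.719, 0.651, 0.003, -0.242]
contact_force: [-0.6, -0.0, -1.2]
gripper_width: 17.5
grip_force: 44.8
```

```bash
python3 - <<'E'
from h import *
st();rel([670,-100,290],Rt(-6));rel([560,60,188],Rt(-6),[670,-100,290],Rt(-6))
E
```

```text
6.85 [ 693.8 -323.   276.7] [-0.61 -0.05 -1.17] w 17.5 g 44.8 q [ 0.28  0.86  0.36  1.13 -0.39  1.67  0.55]
[[0.152, 0.939, -0.31], [0.935, -0.035, 0.352], [0.32, -0.343, -0.883]]
shift m [ 0.2092 -0.0347  0.0741] rot [-0.3584 -0.3317  0.0054]
shift m [ 0.1476 -0.1261  0.102 ] rot [0. 0. 0.]
```

Request:
step_arm([
  [1,[0.04,-0.005,0.005],[-0.06,-0.055,0]],
  [1,[0.085,-0.01,0.02],[-0.15,-0.14,0]],
  [1,[0.13,-0.02,0.04],[-0.24,-0.22,0]],
  [1,[0.17,-0.03,0.06],[-0.32,-0.3,0]],
  [1,[0.209,-0.035,0.074],[-0.358,-0.332,0]],
  [1,[0.209,-0.035,0.074],[-0.358,-0.332,0]],
])

```text
t: 7.45
tcp_pos: [667.9, -84.4, 287.7]
tcp_rot: [0.736, 0.677, 0.003, -0.007]
contact_force: [0.5, 1.2, -1.5]
gripper_width: 17.4
grip_force: 44.8
```

Request:
step_arm([
  [1,[0.035,-0.03,0.02],[0,0,0.15]],
  [1,[0.07,-0.06,0.045],[0,0,0.3]],
  [1,[0.105,-0.09,0.07],[0,0,0.45]],
  [1,[0.14,-0.12,0.095],[0,0,0.6]],
  [1,[0.148,-0.126,0.102],[0,0,0.75]],
  [1,[0.148,-0.126,0.102],[0,0,0.9]],
  [1,[0.148,-0.126,0.102],[0,0,1.0]],
  [1,[0.148,-0.126,0.102],[0,0,1.0]],
])

```text
t: 8.25
tcp_pos: [557.6, 63.4, 187.0]
tcp_rot: [0.972, 0.234, -0.001, -0.004]
contact_force: [-0.0, -0.0, -0.5]
gripper_width: 17.4
grip_force: 44.8
```

```bash
cat > snap.py <<'E'
from h import *
import sys
xs=[];fr=[]
for i in range(8):
    s=cap('side'); x=readout.sense(); xs.append(x['tcp_pos']); fr.append(s['frame'].astype(float))
p=np.mean(xs,0);M=R.from_quat(readout.sense()['tcp_rot']).as_matrix();tip=p+98*M[:,2]
print(readout.sense()['t'],'tcp',p,'sd',np.std(xs,0),'tool y ang',np.degrees(np.arctan2(M[1,1],M[0,1])),'z',M[:,2]); q=proj(s,tip);print('pred tip',q,'origin',proj(s,p+60*M[:,2]))
f=np.mean(fr,0).astype(np.uint8);u,v=np.round(q).astype(int)
np.savez('snap%s.npz'%sys.argv[1],f=f,u=u,v=v,p=p,M=M)
E
python3 snap.py A
```

```text
8.65 tcp [556.73801121  62.95555193 186.41874322] sd [0.48206119 0.07590573 0.35210563] tool y ang -62.9478265690282 z [-0.0069992   0.00724968 -0.99994923]
pred tip [277.13132164 274.19370895] origin [276.36928845 258.37584705]
```

Request:
step_arm([
  [1,[0,0,0],[0,0,-0.15]],
  [1,[0,0,0],[0,0,-0.3]],
  [1,[0,0,0],[0,0,-0.45]],
  [1,[0,0,0],[0,0,-0.6]],
  [1,[0,0,0],[0,0,-0.75]],
  [1,[0,0,0],[0,0,-0.9]],
  [1,[0,0,0],[0,0,-1.05]],
  [1,[0,0,0],[0,0,-1.2]],
])

```text
t: 9.45
tcp_pos: [555.9, 62.9, 185.8]
tcp_rot: [0.668, 0.744, 0.0, -0.005]
contact_force: [-0.2, 0.3, -1.4]
gripper_width: 17.4
grip_force: 44.8
```

Request:
step_arm([
  [1,[0,0,0],[0,0,-0.15]],
  [1,[0,0,0],[0,0,-0.3]],
  [1,[0,0,0],[0,0,-0.45]],
  [1,[0,0,0],[0,0,-0.6]],
  [1,[0,0,0],[0,0,-0.75]],
  [1,[0,0,0],[0,0,-0.9]],
  [1,[0,0,0],[0,0,-1.05]],
  [1,[0,0,0],[0,0,-1.2]],
])

```text
t: 10.25
tcp_pos: [556.0, 62.7, 185.8]
tcp_rot: [0.131, 0.991, 0.003, -0.004]
contact_force: [-0.5, 0.4, -1.4]
gripper_width: 17.5
grip_force: 44.8
```

Request:
step_arm([
  [1,[0,0,0],[0,0,-0.15]],
  [1,[0,0,0],[0,0,-0.3]],
  [1,[0,0,0],[0,0,-0.45]],
  [1,[0,0,0],[0,0,-0.6]],
  [1,[0,0,0],[0,0,-0.74]],
  [1,[0,0,0],[0,0,-0.74]],
  [1,[0,0,0],[0,0,-0.74]],
])

```text
t: 10.95
tcp_pos: [556.0, 62.7, 185.7]
tcp_rot: [-0.231, 0.973, 0.004, -0.003]
contact_force: [0.4, 0.0, -1.4]
gripper_width: 17.4
grip_force: 44.8
```

```bash
python3 snap.py B; python3 - <<'E'
from h import *
im=np.zeros((600,800,3),np.uint8)
for i,k in enumerate('AB'):
    d=np.load(f'snap{k}.npz');u,v=int(d['u']),int(d['v'])
    im[:,400*i:400*i+400]=cv2.resize(d['f'][v-45:v+15,u-20:u+20],(400,600),interpolation=cv2.INTER_CUBIC); print(k,u-20,v-45)
cv2.imwrite('pics/ab.png',im[:,:,::-1])
E
```

```text
11.35 tcp [555.96936894  63.16546774 185.72946348] sd [0.00858594 0.17757768 0.01201637] tool y ang 116.94717708971582 z [-0.00721653  0.00668291 -0.99995163]
pred tip [277.39050987 274.62884088] origin [276.62350825 258.8198479 ]
A 257 229
B 257 230
```

View pics/ab.png

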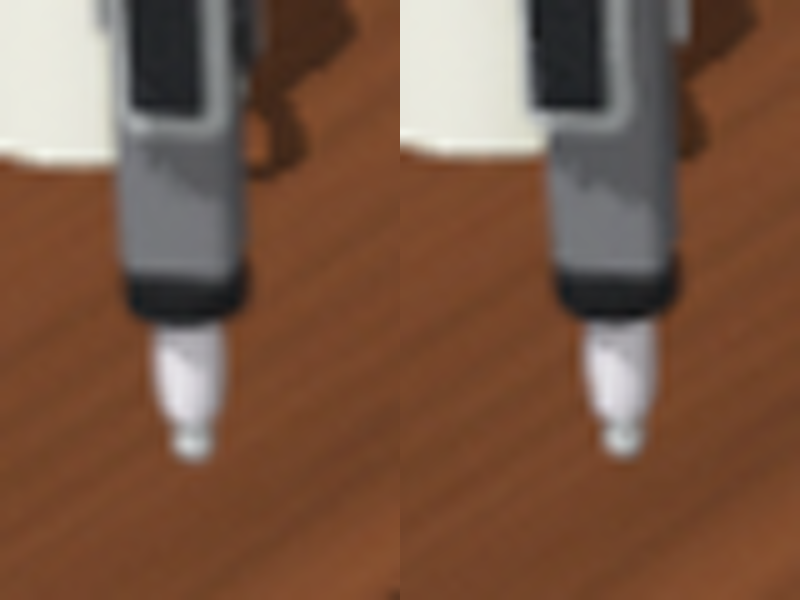

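After the half turn the tip moved from about (276,275) to (279,275) px. That puts the pen 2.8 mm off along tool +x, straight in the pads, with the tip 98.5 mm ahead of the TCP. This agrees with the hole measurement, so I go back to the ring with that correction.

```bash
cat >> h.py <<'E'
SPOT=np.array([604.5,-229.0,38.5]); AZ=-48.2
NV=np.r_[np.sin(np.radians(29))*np.cos(np.radians(AZ)),np.sin(np.radians(29))*np.sin(np.radians(AZ)),np.cos(np.radians(29))]
def goal(h,yaw=-6):
    M=Rt(yaw,AZ,29); return SPOT+NV*(98.5+h)-2.8*M[:,0],M
def avg(n=6):
    P=[];F=[];
    for i in range(n):
        cap('side');s=readout.sense();P.append(s['tcp_pos']);F.append(s['contact_force'])
    M=R.from_quat(s['tcp_rot']).as_matrix();p=np.mean(P,0);f=np.mean(F,0);tip=p+98.5*M[:,2]+2.8*M[:,0];d=tip-SPOT
    print('t',s['t'],'tcp',p.round(2),'F',f.round(2),'Fn',round(f@NV,2),'sdF',np.std(F,0).round(2)); print('tip err world',d.round(2),'along n',round(d@NV,2),'lateral',(d-NV*(d@NV)).round(2),'ang',np.degrees(np.arccos(-M[:,2]@NV)).round(2),'grip',round(s['grip_force'],1))
    return p,M
E
python3 - <<'E'
from h import *
st();rel([670,-100,290],Rt(54)); g,M=goal(120); print(g); rel(g,M,[670,-100,290],Rt(54))
E
```

```text
11.35 [556.   63.3 185.7] [ 0.34 -0.56 -0.84] w 17.6 g 44.8 q [-0.03  0.47 -0.21  2.02  0.15  0.67  1.7 ]
[[-0.891, -0.453, -0.007], [-0.453, 0.891, 0.007], [0.003, 0.009, -1.0]]
shift m [-0.0273 -0.1963 -0.1062] rot [ 0.0064 -0.0081  1.0986]
[ 674.65652611 -310.57781013  228.69256752]
shift m [-0.1275 -0.1676  0.0613] rot [0.1619 0.5042 1.0239]
```

Request:
step_arm([
  [1,[0,-0.01,-0.04],[0,0,0.14]],
  [1,[0,-0.025,-0.08],[0,0,0.28]],
  [1,[-0.005,-0.055,-0.1],[0,0,0.42]],
  [1,[-0.012,-0.1,-0.106],[0,0,0.56]],
  [1,[-0.02,-0.145,-0.106],[0,0,0.7]],
  [1,[-0.027,-0.19,-0.106],[0,0,0.84]],
  [1,[-0.027,-0.196,-0.106],[0,0,0.98]],
  [1,[-0.027,-0.196,-0.106],[0,0,1.1]],
])

```text
t: 12.15
tcp_pos: [670.2, -103.2, 289.3]
tcp_rot: [0.314, 0.949, 0.001, -0.004]
contact_force: [-0.3, 0.5, -0.4]
gripper_width: 17.5
grip_force: 44.8
```

```bash
python3 - <<'E'
from h import *
st(); g,M=goal(120); rel(g,M); rel([672,-200,290],Rt(-6))
E
```

```text
12.15 [ 670.2 -103.2  289.3] [-0.31  0.54 -0.45] w 17.5 g 44.8 q [ 0.03  0.49  0.09  1.68 -0.05  0.98  1.07]
[[-0.802, 0.597, -0.007], [0.597, 0.802, 0.005], [0.009, -0.0, -1.0]]
shift m [-0.1278 -0.1637  0.0595] rot [0.1596 0.4947 1.0134]
shift m [-0.0592 -0.0766 -0.0013] rot [-0.005  -0.0082  1.0362]
```

Request:
step_arm([
  [1,[-0.01,-0.015,0],[0,0,0.14]],
  [1,[-0.02,-0.03,0],[0,0,0.28]],
  [1,[-0.03,-0.045,0],[0,0,0.42]],
  [1,[-0.04,-0.06,0],[0,0,0.56]],
  [1,[-0.05,-0.07,0],[0,0,0.7]],
  [1,[-0.059,-0.077,0],[0,0,0.84]],
  [1,[-0.059,-0.077,0],[0,0,0.98]],
  [1,[-0.059,-0.077,0],[0,0,1.036]],
])

```text
t: 12.95
tcp_pos: [671.8, -197.1, 288.7]
tcp_rot: [0.741, 0.671, -0.001, -0.005]
contact_force: [-0.2, 0.4, -1.3]
gripper_width: 17.1
grip_force: 44.8
```

```bash
python3 - <<'E'
from h import *
st(); g,M=goal(120); rel(g,M)
E
```

```text
12.95 [ 671.8 -197.1  288.7] [-0.19  0.4  -1.31] w 17.1 g 44.8 q [-0.01  0.54  0.36  1.63 -0.22  1.01  0.32]
[[0.099, 0.995, -0.008], [0.995, -0.099, 0.007], [0.006, -0.009, -1.0]]
shift m [-0.113   0.0145  0.0593] rot [0.3654 0.3352 0.0051]
```

Request:
step_arm([
  [1,[-0.03,0.004,0.01],[0.08,0.074,0]],
  [1,[-0.06,0.008,0.025],[0.16,0.147,0]],
  [1,[-0.09,0.012,0.04],[0.25,0.23,0]],
  [1,[-0.113,0.0145,0.055],[0.33,0.305,0]],
  [1,[-0.113,0.0145,0.059],[0.365,0.335,0.005]],
  [1,[-0.113,0.0145,0.059],[0.365,0.335,0.005]],
  [1,[-0.113,0.0145,0.059],[0.365,0.335,0.005]],
])

```text
t: 13.65
tcp_pos: [675.8, -309.4, 228.9]
tcp_rot: [0.718, 0.65, 0.001, -0.25]
contact_force: [0.7, 0.6, -0.5]
gripper_width: 17.3
grip_force: 44.8
```

```bash
python3 - <<'E'
from h import *
p,M0=avg(); g,M=goal(25); rel(g,M,p,M0)
E
```

```text
t 13.95 tcp [ 676.11 -308.85  230.86] F [-0.07  0.12 -0.54] Fn -0.54 sdF [0.58 0.41 0.38]
tip err world [ 40.27 -41.89 106.99] along n 121.73 lateral [0.94 2.11 0.53] ang 0.17 grip 44.8
shift m [-0.0023 -0.0006  0.0967] rot [0.0011 0.0027 0.0063]
```

Request:
step_arm([
  [1,[-0.002,-0.0005,0.03],[0.001,0.003,0]],
  [1,[-0.002,-0.0005,0.06],[0.001,0.003,0]],
  [1,[-0.002,-0.0005,0.085],[0.001,0.003,0]],
  [1,[-0.002,-0.0005,0.097],[0.001,0.003,0]],
  [1,[-0.002,-0.0005,0.097],[0.001,0.003,0]],
  [1,[-0.002,-0.0005,0.097],[0.001,0.003,0]],
])

```text
t: 14.55
tcp_pos: [644.1, -277.9, 145.1]
tcp_rot: [0.718, 0.65, 0.002, -0.25]
contact_force: [-0.3, -1.0, -0.4]
gripper_width: 17.5
grip_force: 44.9
```

```bash
python3 - <<'E'
from h import *
p,M0=avg(8); g,M=goal(4); rel(g,M,p,M0)
E
```

```text
t 14.95 tcp [ 643.95 -278.21  145.04] F [-0.23  0.25 -0.7 ] Fn -0.78 sdF [0.26 0.41 0.31]
tip err world [  8.02 -10.9   21.36] along n 25.22 lateral [-0.13 -1.79 -0.69] ang 0.07 grip 44.9
shift m [ 0.002  -0.0002  0.0212] rot [-0.0007 -0.0011  0.0043]
```

Request:
step_arm([
  [1,[0.001,0,0.006],[0,0,0]],
  [1,[0.002,0,0.012],[0,0,0]],
  [1,[0.002,0,0.018],[0,0,0]],
  [1,[0.002,0,0.018],[0,0,0]],
  [1,[0.002,0,0.018],[0,0,0]],
])

```text
t: 15.45
tcp_pos: [637.4, -268.7, 128.5]
tcp_rot: [0.718, 0.649, 0.001, -0.252]
contact_force: [-0.8, 0.7, -0.9]
gripper_width: 17.5
grip_force: 44.9
```

```bash
python3 - <<'E'
from h import *
p,M0=avg(8); g,M=goal(0); rel(g,M,p,M0)
E
```

```text
t 15.85 tcp [ 637.75 -269.13  129.04] F [-0.36  0.09 -0.92] Fn -0.95 sdF [0.59 0.58 0.48]
tip err world [ 1.77 -1.8   5.39] along n 5.94 lateral [-0.14  0.34  0.19] ang 0.1 grip 44.9
shift m [-0.0002  0.0001  0.0059] rot [-0.0012 -0.0012  0.0044]
```

Request:
step_arm([
  [1,[0,0,0.002],[0,0,0]],
  [1,[0,0,0.004],[0,0,0]],
  [1,[0,0,0.006],[0,0,0]],
  [1,[0,0,0.006],[0,0,0]],
])

```text
t: 16.25
tcp_pos: [635.6, -266.7, 123.5]
tcp_rot: [0.718, 0.649, 0.001, -0.251]
contact_force: [0.1, 0.1, 1.1]
gripper_width: 17.4
grip_force: 45.0
```

```bash
python3 - <<'E'
from h import *
p,M0=avg(10)
E
```

```text
t 16.75 tcp [ 635.74 -266.83  123.82] F [ 0.26 -0.39  0.5 ] Fn 0.66 sdF [0.44 0.43 0.32]
tip err world [-0.25  0.5   0.18] along n -0.11 lateral [-0.22  0.46  0.27] ang 0.11 grip 45.0
```

Contact starts about where predicted, at roughly 1.5 N. I press about 3 mm further.

Request:
step_arm([
  [1,[0,0,0.001],[0,0,0]],
  [1,[0,0,0.002],[0,0,0]],
  [1,[0,0,0.003],[0,0,0]],
  [1,[0,0,0.003],[0,0,0]],
])

```text
t: 17.15
tcp_pos: [634.7, -265.7, 121.0]
tcp_rot: [0.718, 0.649, 0.001, -0.251]
contact_force: [1.0, -0.8, 1.2]
gripper_width: 17.4
grip_force: 45.1
```

```bash
python3 - <<'E'
from h import *
p,M0=avg(14); s=cap('side'); 
im=np.zeros((600,800,3),np.uint8)
t=cap('top'); im[:,:400]=cv2.resize(t['frame'][160:280,330:410],(400,600)); im[:,400:]=cv2.resize(s['frame'][150:300,300:400],(400,600),interpolation=cv2.INTER_CUBIC)
cv2.imwrite('pics/fin.png',im[:,:,::-1])
E
```

```text
t 17.85 tcp [ 634.74 -265.74  121.1 ] F [ 0.53 -0.65  1.51] Fn 1.73 sdF [0.47 0.41 0.5 ]
tip err world [-1.25  1.59 -2.54] along n -3.2 lateral [-0.22  0.43  0.26] ang 0.11 grip 45.1
```

View pics/fin.png

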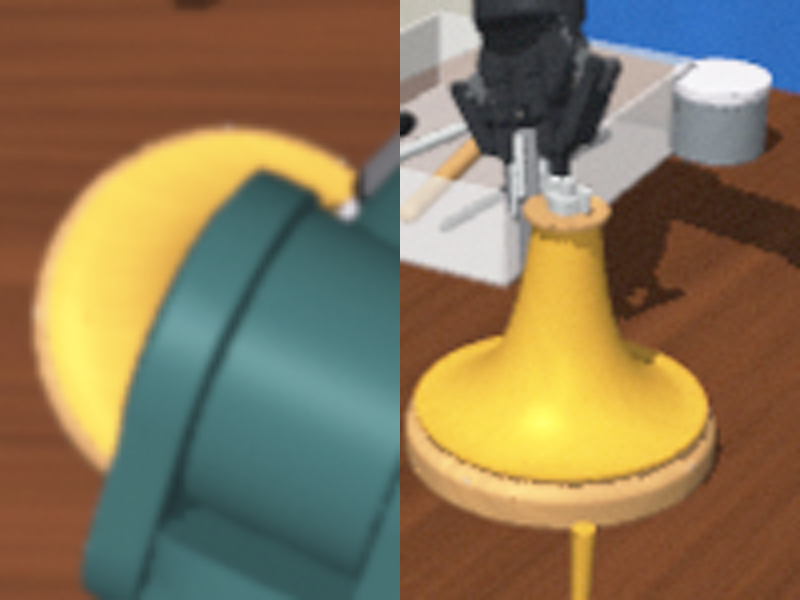

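The last view shows the white nose at top px (399.6,201.6), in line with the ring. The tip itself is hidden by the arm. Force is about 2.6 N, equal to half travel, and the tilt error is 0.1° by the arm's readings. I hand it in.

```bash
python3 -c "
from bench import manip; print(manip.close_job())"
```

```text
the job is handed in; nothing more can be done
None
```

The job is handed in with the gripper still holding the gauge on the ring, at about 2.6 N (roughly half travel) and within 1° of the planned square tilt. The arm hid the tip at the end, so its place in the ring rests on earlier measurements and the arm's readings, and no verdict came back.

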